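# Clear the tap-tone analyser and raise its screen to the pointer

### The arm

A 6-joint arm with a two-finger parallel gripper is mounted at the origin on a cart in front of the work surface, level with it; the furniture and walls round the work are solid. World frame = base frame: x ahead of the robot, y to its left, z up, the work surface at z = 0. Lengths are in mm, angles in degrees, forces in N, time in s.
With the tool pointing down it reaches from about 350 to 850 mm from the base axis. Payload 8.1 kg.
Tool frame: the origin (TCP) lies at the centre of the arm's flange, where the gripper is bolted on; the fingertips stand 173 mm ahead of it and the grasp point (between the pads) lies 155 mm ahead of it; z points along the fingers, y is the line along which they close (so a half turn about z gives the same grasp; the last joint's range is limited). The gripper opens to 85 mm and grips with 20 to 120 N. Pads are 22 mm wide; open, the fingers measure 114 mm over their backs; the gripper's body (76 mm by 85 mm) begins 54 mm behind the grasp point. The pads swing forward as they close: fully open they stand 13 mm farther back than shut.
Start: joints at [-74.679, 7.471, 85.268, -0, 87.261, -4.893], TCP at [207.336, -563.044, 404.692] pointing down, gripper open.
Joint ranges: [-169.43, 169.43], [-51.17, 129.36], [1.28, 143.12], [-76.62, 256.62], [0, 156.53], [-152.29, 152.29]. Speed limits (degrees/s): [136.94, 136.94, 159.86, 180, 180, 180].

### API

Orientations are given as [roll, pitch, yaw] about the fixed x, y, z axes, in that order (R = Rz(yaw) Ry(pitch) Rx(roll)).
In Python, from bench import * gives the robot as it stands.
- The arm moves only by the shell command python3 -m jog 'ROWS' [FORCE]. ROWS is text: rows parted by semicolons, each of 7 numbers parted by spaces: the shift along the tool's x, y, z scaled (see below), then the turn, a rotation vector about the tool's x, y, z scaled (see below), then the closure, from -1 (fully open) to 1 (shut). In form: tx ty tz wx wy wz hand; .... A call has 1 to 5 rows; each row shifts and turns the commanded pose from where the row before left it, along the tool's axes as they then stand; what a row does not reach is not made up. The controller multiplies each number of a shift by 0.1 m and each number of a turn by 60 degrees. A row lasts 1/8 s, in which the tool goes at most 62.5 mm and 10.7 degrees, less where a joint would pass 70% of its speed; a pose out of reach is approached as far as the arm can. A call with a number of a shift or a turn outside -1 to 1 is refused whole. A call with a gripper value outside its range is refused whole. The fingers move at their own pace and stop on an object; FORCE is the grip in N (left out, the last holds). Time passes only in rows, so rows that do not move let the fingers close. It gives the time, the measured TCP pose, the force, the opening and the grip force at its end, in the units of the state.
- sense(): the state, without advancing time (a new reading comes with each control period).
- snapshot(name): name is "side" or "top" or "wrist"; returns a dict with "img" (480x640x3 uint8, red, green, blue), "fx", "fy", "cx", "cy" (pixels), "dist" ([k1, k2, p1, p2, k3] as OpenCV has them; the pictures are not rectified), "extrinsics" (4x4, takes a point from camera to world coordinates). Camera axes: x right, y down, z forward; pixel columns grow to the right and rows downward; lengths in mm; the calibration is good to about 2 mm. A picture is of the moment at which its call begins. There is no depth.
- hand_in(): hands the job in; it is judged then, once.
The state is a dict: "time": time; "joint_pos": joint angles; "qd": joint speeds; "joint_efforts": joint torques, N m; "tool_pos": TCP position; "tcp_rot": TCP orientation; "ft_force": force on the tool from outside, world axes, zero at the start; "wrist_torque": the same for the moment, N m; "finger_gap": finger opening in mm; "grip_force": force on a finger pad.
Only numpy, scipy, OpenCV 4.12 (cv2) and the standard library are available. Lean on these libraries where they do the work, as an engineer would, in place of code of your own. Each camera call takes 0.05 s, during which the arm holds its last target. There are 200 camera calls.

### The job

The wooden parts tray was left on the shut lid of the grey tap-tone analyser: first stack it, level, on the matching base tray on the bench so that its four corner pins drop fully into the sockets, while the lid is still shut. Then raise the stiff lid (there is a black finger tongue at its front) until its yellow index line lies in line with the red-tipped brass pointer on the scale at its side, and leave it standing there. Do not shift the pointer or the other things on the bench.

Things in the scene. Friction and masses are not known exactly. Their poses are not given: they have to be found in the camera images.
- hinge (a point): Middle of the lid's hinge axis, on the fixed analyser (grey case 160 x 210 mm, 76 mm high, screwed to the bench), 80 mm above the bench. x points level from the lid's front tongue towards the hinge (away from the robot), y is the hinge axis (to the left), z up. The case spans x from -150 to +10 mm and y +-105 mm of this point; an upright arc scale (radius 88 mm about the hinge, reaching 99 mm) stands at y = +104 mm.
- lid_tongue (a point): Middle of the lower front edge of the lid's black finger tongue, 178 mm from the hinge axis and, when shut, at the same height as it (80 mm). The tongue is 100 mm wide (y), 9 mm thick and juts 28 mm out over open bench in front of both the case and the grey lid plate. x points along the lid from tongue to hinge, z out of the lid's outer face.
- screen_lid (a joint): Lid angle, rad: 0 shut, grows as the tongue rises, 2.0 at most. Lid: grey plate 150 x 196 x 14 mm with screen inside, its underside in the hinge plane, yellow index line along its left side edge; its flat top is 94 mm above the bench when shut. The hinge is stiff: the lid stays wherever it is left; raising it takes 3 to 5 N at the tongue, square to the lid; the tongue edge follows its arc about the hinge.
- angle_pointer (a joint): Angle of the red-tipped brass pointer that marks the wanted lid angle, rad, about the same axis with the same zero and direction as the lid (0.85 to 1.25 at the start). It stands at the lid's left side; leave it as it is.
- pointer_tip (a point): Red tip of the pointer, 120 mm from the hinge axis, 110 mm left of the lid's middle. x points from the tip to the hinge.
- tray_handle (a point): Grip point of the loose wooden tray (about 0.3 kg), in the middle of its raised handle: an upright board 12 mm thick (tray's y), 86 mm long (tray's x), whose top is 15 mm above this point. The tray is 110 (x) x 140 (y) mm; its wall tops lie 24 mm below this point, its flat underside 48 mm below, and the tips of its four 8 mm pins 58 mm below, 10 mm under the underside, at x +-43, y +-58 mm. Tray z is up. It starts standing on its pins on the shut lid.
- base_top (a point): Centre of the top plane of the fixed base tray (110 (x) x 140 (y) mm, 40 mm high, darker wood, screwed to the bench): the plane of its four corner blocks, which carry the sockets, 12 mm square and 14 mm deep with bevelled mouths, at x +-43, y +-58 mm. x along its short side, z up. When stacked, the upper tray's underside rests on this plane, so the tray's grip point is 48 mm above it; either way round will do.
- dark_jar: Glass varnish jar with dark grey cap, 64 mm across, 76 mm high; origin under its middle. Leave it.
- jar: Glass varnish jar with cork-coloured cap, 58 mm across, 89 mm high; origin under its middle. Leave it.
- tin: Open round brass pin tin, 65 mm across, 28 mm high; origin under its middle. Leave it.
- block: Cork sanding block, 46 x 90 x 27 mm; origin under its middle. Leave it.
- plane: Brass finger plane, 29 x 60 x 31 mm; origin under its middle. Leave it.

How it is judged:
By the outcome, as a careful person would: the job done as asked, in the order asked, and still so for the second after the job is handed in, with the robot touching nothing.
It also fails if it takes over 72 s, if anything falls off the work surface, if the arm or the gripper's body presses on something with over 40 N, if the wrist force passes 120 N, or if a joint passes its speed limit or range.

## Working session

There is one attempt and no reset: what is moved stays moved. The work goes in short steps, Python scripts to look and compute and a shell command to move; the robot and the scene stay as the last step left them, time stands still between calls to the robot, and variables do not carry over. Pictures are saved under pics/ and viewed, at most 10 in all, crops included, and the job is handed in when it is done.

```bash
ls; mkdir -p pics; python3 - <<'E'
from bench import *
import cv2
s=sense(); print({k:s[k] for k in ('time','tool_pos','tcp_rot','finger_gap')})
for n in ("side","top"):
    d=snapshot(n); cv2.imwrite(f"pics/{n}0.png",d["img"][:,:,::-1]); print(n,d["fx"],d["cx"],d["cy"],d["dist"],d["extrinsics"])
E
```

```text
pics
{'time': 0.0, 'tool_pos': array([ 207.2618695 , -562.81040671,  403.62506167]), 'tcp_rot': array([-1.79892968e+02, -1.00084554e-02,  2.02135784e+01]), 'finger_gap': 85.24119056291735}
side 574.3979010213029 319.9579983260751 246.35179085519567 [0.00142099 0.         0.         0.         0.        ] [[ 9.85531093e-01 -9.32694743e-02  1.41524804e-01  3.46095242e+02]
 [-1.68531219e-01 -6.28139316e-01  7.59630323e-01 -1.27100542e+03]
 [ 1.80469724e-02 -7.72490650e-01 -6.34769645e-01  1.15315606e+03]
 [ 0.00000000e+00  0.00000000e+00  0.00000000e+00  1.00000000e+00]]
top 480.3368737350308 317.8066010293747 237.20873543624364 [0.00453034 0.         0.         0.         0.        ] [[ 9.50353628e-03 -9.91099385e-01  1.32784383e-01  3.53126848e+02]
 [-9.99938581e-01 -1.01764706e-02 -4.39013353e-03 -1.82470191e+01]
 [ 5.70233501e-03 -1.32734506e-01 -9.91135225e-01  1.68332936e+03]
 [ 0.00000000e+00  0.00000000e+00  0.00000000e+00  1.00000000e+00]]
```

View pics/top0.png

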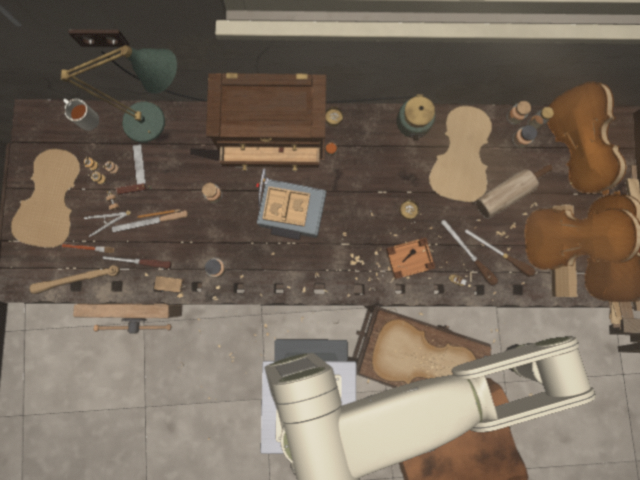

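View pics/side0.png

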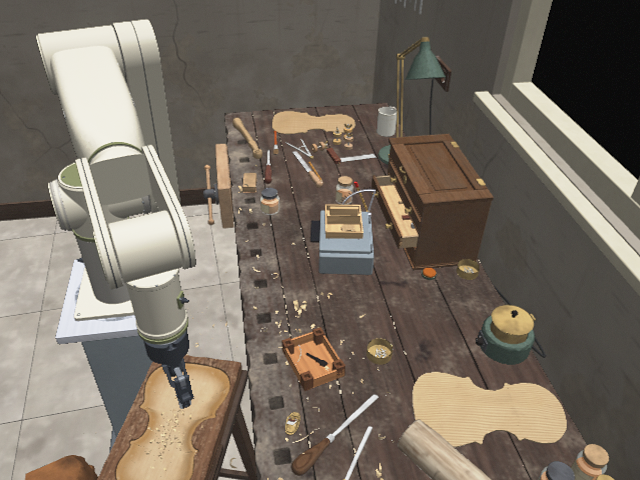

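The top view shows the tray on the analyser at about (292,207) and the base tray at (410,258). In the side view they are at (344,220) and (313,358). I'll enlarge both to pick corners.

```bash
cat > h.py <<'E'
import numpy as np, cv2
from bench import *
from scipy.spatial.transform import Rotation as Rot
def ray(d,uv):
    K=np.array([[d["fx"],0,d["cx"]],[0,d["fy"],d["cy"]],[0,0,1]])
    p=cv2.undistortPoints(np.array(uv,float).reshape(-1,1,2),K,np.array(d["dist"])).reshape(-1,2)
    E=np.array(d["extrinsics"]); v=np.c_[p,np.ones(len(p))]@E[:3,:3].T
    return E[:3,3],v
def onz(d,uv,z):
    o,v=ray(d,uv); return o+v*((z-o[2])/v[:,2])[:,None]
def tri(d1,uv1,d2,uv2):
    out=[]
    o1,v1=ray(d1,uv1);o2,v2=ray(d2,uv2)
    for a,b in zip(v1,v2):
        A=np.c_[a,-b];t=np.linalg.lstsq(A,o2-o1,rcond=None)[0]
        p,q=o1+a*t[0],o2+b*t[1]; out.append(np.r_[(p+q)/2,np.linalg.norm(p-q)])
    return np.array(out)
def proj(d,P):
    E=np.linalg.inv(np.array(d["extrinsics"]));K=np.array([[d["fx"],0,d["cx"]],[0,d["fy"],d["cy"]],[0,0,1]])
    return cv2.projectPoints(np.array(P,float).reshape(-1,1,3),cv2.Rodrigues(E[:3,:3])[0],E[:3,3],K,np.array(d["dist"]))[0].reshape(-1,2)
def crop(img,x0,y0,w,h,k): return cv2.resize(img[y0:y0+h,x0:x0+w],None,fx=k,fy=k,interpolation=cv2.INTER_CUBIC)[:,:,::-1]
def st():
    s=sense(); print(round(s["time"],2),s["tool_pos"].round(1),s["tcp_rot"].round(2),"F",np.round(s["ft_force"],1),"gap",round(s["finger_gap"],1),"grip",round(s["grip_force"],1)); return s
E
python3 - <<'E'
from h import *
t=snapshot("top");s=snapshot("side")
a=np.vstack([np.hstack([crop(t["img"],240,160,100,90,4),crop(t["img"],370,220,80,90,4)])[:, :720],np.hstack([crop(s["img"],300,180,100,60,4),crop(s["img"],270,325,80,60,4)])])
cv2.imwrite("pics/c1.png",a); print(a.shape)
# coarse: centres by plane
print(onz(t,[[292,207],[410,258]],[120,40][0]), onz(t,[[410,258]],40))
E
```

```text
(600, 720, 3)
[[ 662.58689254   61.21742904  120.        ]
 [ 497.11626412 -327.08681731  120.        ]] [[ 504.48461119 -342.89102624   40.        ]]
```

View pics/c1.png

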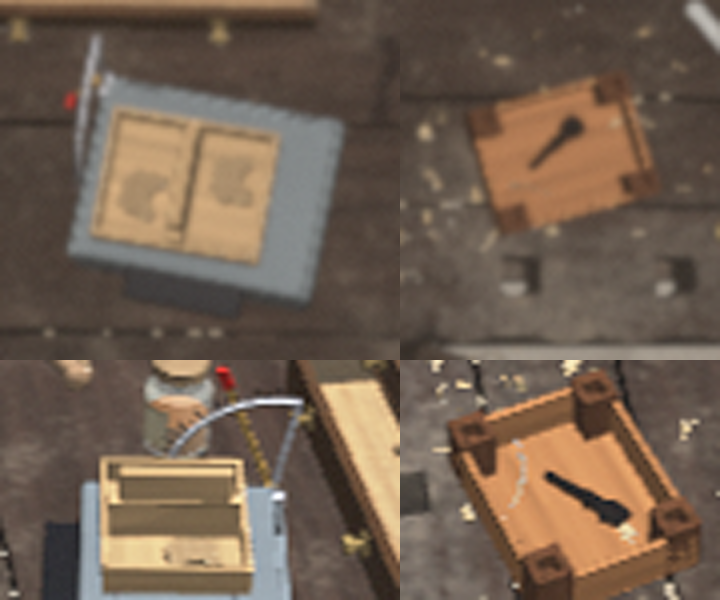

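```bash
python3 - <<'E'
from h import *
t=snapshot("top");s=snapshot("side");w=snapshot("wrist")
T=lambda p:np.array(p)/4+[240,160]
B=lambda p:np.array(p)/4-[100,0]+[370,220]
S=lambda p:(np.array(p)-[0,360])/4+[300,180]
SB=lambda p:(np.array(p)-[400,360])/4+[270,325]
print("handle far,near",tri(t,T([[196,125],[181,242]]),s,S([[243,503],[110,500]])).round(1))
b=tri(t,B([[512,217],[486,118],[612,88],[638,183]]),s,SB([[473,432],[595,387],[676,520],[548,567]]));print("base",b.round(1),b.mean(0))
c=onz(t,T([[112,105],[278,133],[260,265],[92,235]]),118);print("tray corners",c.round(1),c.mean(0),onz(t,T([[345,122],[310,303]]),94))
print("pointer",tri(t,T([[70,100]]),s,S([[226,378]])))
c=sense();R=Rot.from_euler('xyz',c["tcp_rot"],degrees=True).as_matrix()
E=np.array(w["extrinsics"]);print("cam in tool",(R.T@(E[:3,3]-c["tool_pos"])).round(1),(R.T@E[:3,:3]).round(3),w["fx"])
E
```

```text
handle far,near [[715.2  70.9 135.1   5.7]
 [616.1  81.2 141.2   5.1]]
base [[ 4.496e+02 -3.019e+02  3.430e+01  1.800e+00]
 [ 5.331e+02 -2.798e+02  3.850e+01  5.000e-01]
 [ 5.629e+02 -3.903e+02  3.340e+01  3.500e+00]
 [ 4.806e+02 -4.116e+02  3.110e+01  2.700e+00]] [ 506.52871509 -345.92245069   34.33107637    2.13484008]
tray corners [[732.5 142.4 118. ]
 [710.2   3.9 118. ]
 [598.9  17.4 118. ]
 [622.5 156.4 118. ]] [665.99740349  80.02757143 118.        ] [[725.7469169  -52.33158688  94.        ]
 [570.95703048 -24.21615544  94.        ]]
pointer [[722.41439466 169.40647295 181.9056248    3.31084415]]
cam in tool [80.6 -1.2 30.6] [[ 0.001 -0.951 -0.31 ]
 [ 1.     0.001  0.   ]
 [ 0.    -0.31   0.951]] 422.53904532195577
```

```bash
python3 -m jog '0.55 -0.143 0 0 0 0 -1;0.55 -0.143 0 0 0 0 -1;0.55 -0.143 0 0 0 0 -1;0.55 -0.143 0 0 0 0 -1;0.55 -0.143 0 0 0 0 -1'; python3 -m jog '0.55 -0.143 0 0 0 0.045 -1;0.55 -0.143 0.2 0 0 0.045 -1;0 0 0.2 0 0 0 -1;0 0 0 0 0 0 -1'
python3 - <<'E'
from h import *
st();w=snapshot("wrist");cv2.imwrite("pics/w1.png",w["img"][:,:,::-1])
E
```

```text
time: 0.98
tool_pos: [442.0, -399.7, 404.9]
tcp_rot: [180.0, -0.0, 20.2]
ft_force: [-1.2, -1.5, 0.5]
finger_gap: 85.8
grip_force: 0.0
time: 1.48
tool_pos: [534.9, -337.8, 362.0]
tcp_rot: [-179.8, 0.2, 14.9]
ft_force: [-0.9, 0.1, -0.6]
finger_gap: 85.3
grip_force: 0.0
1.48 [ 534.9 -337.8  362. ] [-179.8     0.19   14.88] F [-0.9  0.1 -0.6] gap 85.3 grip 0.0
```

View pics/w1.png

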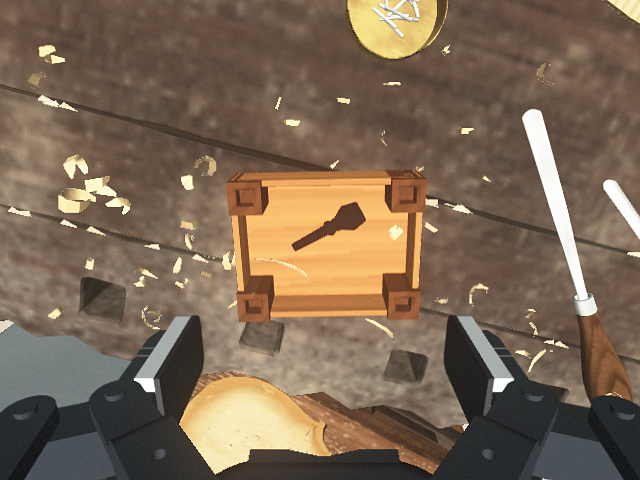

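The base tray lies at u 227–425, v 170–322, with sockets near (246,196), (404,193), (403,302) and (256,304). I'll enlarge it for accurate socket picks.

```bash
python3 - <<'E'
import cv2
from h import *
i=cv2.imread("pics/w1.png")[:,:,::-1]
q=[crop(i,u,v,45,45,6) for u,v in((225,170),(383,170),(232,277),(380,275))]
a=np.vstack([np.hstack(q[:2]),np.hstack(q[2:])]);cv2.imwrite("pics/w1c.png",a)
E
```

```text
(no output)
```

View pics/w1c.png

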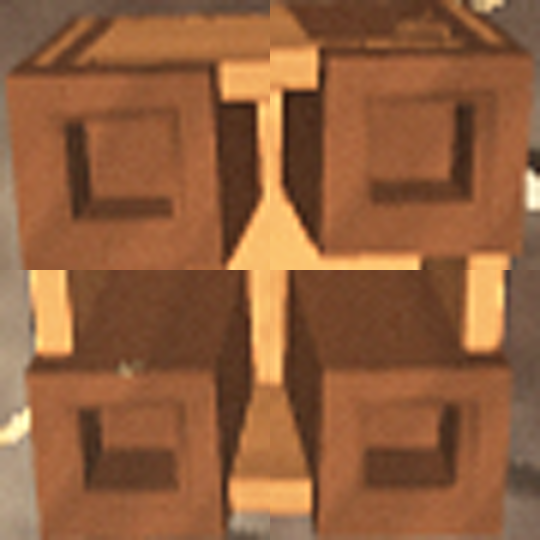

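```bash
cat >> h.py <<'E'
def rect(P):
    "far-left, far-right, near-left, near-right -> centre,yaw,sizes"
    c=P.mean(0);x=P[0]+P[1]-P[2]-P[3];y=P[0]+P[2]-P[1]-P[3]
    return c.round(1),np.degrees(np.arctan2(x[1],x[0])).round(2),np.degrees(np.arctan2(-y[0],y[1])).round(2),(np.hypot(*x[:2])/2).round(1),(np.hypot(*y[:2])/2).round(1)
E
python3 - <<'E'
from h import *
w=snapshot("wrist");t=snapshot("top")
uv=[[245.3,197.2],[409.6,194.7],[253.9,306.2],[405,303.9]]
for z in(34,40,46):print(rect(onz(w,uv,z)))
B=lambda p:np.array(p)/4-[100,0]+[370,220]
tb=B([[486,118],[612,88],[512,217],[638,183]])
print(tri(w,uv,t,tb).round(1))
E
```

```text
(array([ 505.2, -348.6,   34. ]), np.float64(16.09), np.float64(15.86), np.float64(87.8), np.float64(119.0))
(array([ 507.3, -348. ,   40. ]), np.float64(16.09), np.float64(15.86), np.float64(86.0), np.float64(116.6))
(array([ 509.5, -347.3,   46. ]), np.float64(16.09), np.float64(15.86), np.float64(84.3), np.float64(114.2))
[[ 533.  -279.8   40.2    0.6]
 [ 562.2 -393.5   26.9    3.7]
 [ 448.2 -302.6   36.     2.1]
 [ 479.6 -414.    35.2    7. ]]
```

```bash
python3 -m jog '0.316 -0.453 -0.135 0 0 0 -1;0.316 -0.453 -0.135 0 0 0 -1;0.316 -0.453 -0.135 0 0 0 -1;0.316 -0.453 -0.135 0 0 0 -1;0.316 -0.453 -0.135 0 0 0 -1'; python3 -m jog '0.316 -0.453 -0.135 0 0 0 -1;0.316 -0.453 -0.135 0 0 0 -1;0.316 -0.453 -0.135 0 0 0.133 -1;0 0 0 0 0 0.133 -1;0 0 0 0 0 0.133 -1';python3 -m jog '0 0 0 0 0 0 -1'
python3 - <<'E'
from h import *
st();w=snapshot("wrist");cv2.imwrite("pics/w2.png",w["img"][:,:,::-1])
E
```

```text
time: 2.25
tool_pos: [630.4, -78.7, 434.6]
tcp_rot: [179.9, -0.1, 14.7]
ft_force: [0.9, -0.7, 0.3]
finger_gap: 85.6
grip_force: 0.0
time: 2.88
tool_pos: [687.4, 76.3, 474.5]
tcp_rot: [-180.0, -0.1, -9.4]
ft_force: [0.7, -0.3, -0.2]
finger_gap: 85.2
grip_force: 0.0
time: 3.0
tool_pos: [687.3, 75.6, 474.1]
tcp_rot: [-180.0, -0.1, -9.2]
ft_force: [-0.8, 0.1, 0.0]
finger_gap: 85.3
grip_force: 0.0
3.0 [687.3  75.6 474.1] [-1.7999e+02 -1.1000e-01 -9.1600e+00] F [-0.8  0.1  0. ] gap 85.3 grip 0.0
```

View pics/w2.png

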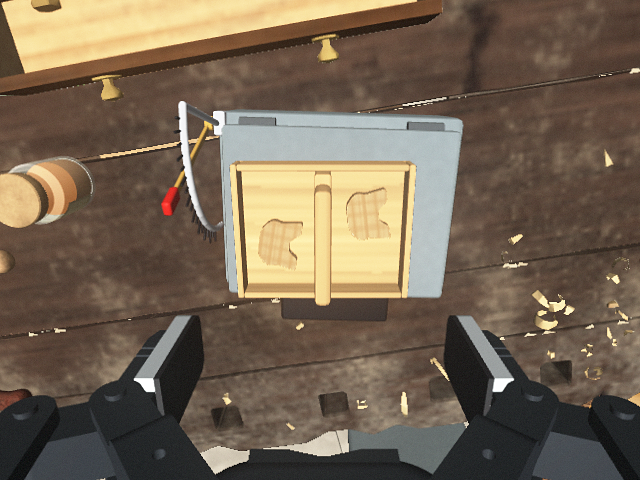

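The tray's wall-top corners are at (231,163), (416,163), (238,298) and (411,298). The handle top runs u 315–330, v 172–303, and the tongue's front edge is (282,319)–(386,320). The red tip is at (169,203).

```bash
python3 - <<'E'
from h import *
w=snapshot("wrist")
for z in (128,):print("tray",rect(onz(w,[[231,163],[416,163],[238,298],[411,298]],z)))
for z in (160,167,174):print("handle",rect(onz(w,[[315,172],[330,172],[315,304],[330,304]],z)))
f=onz(w,[[282,319],[386,320]],85);print("tongue",f.round(1),np.linalg.norm(f[0]-f[1]))
# grid-free refine: dark tongue mask
g=cv2.cvtColor(w["img"],cv2.COLOR_RGB2GRAY);print([int(x) for x in g[295:330,330]])
E
python3 -m jog '0 0 0.45 0 0 0 -1;0 0 0.45 0 0 0 -1;0 0 0 0 0 0 -1'
python3 - <<'E'
from h import *
st();w=snapshot("wrist");cv2.imwrite("pics/w3.png",w["img"][100:,:,::-1])
E
```

```text
tray (array([666.8,  79.8, 128. ]), np.float64(-8.52), np.float64(-8.94), np.float64(111.0), np.float64(140.3))
handle (array([671.7,  80.1, 160. ]), np.float64(-8.99), np.float64(-8.94), np.float64(98.5), np.float64(10.6))
handle (array([674. ,  79.7, 167. ]), np.float64(-8.99), np.float64(-8.94), np.float64(96.1), np.float64(10.4))
handle (array([676.3,  79.3, 174. ]), np.float64(-8.99), np.float64(-8.94), np.float64(93.7), np.float64(10.1))
tongue [[575.3 134.7  85. ]
 [558.8  36.8  85. ]] 99.30944697626877
[136, 136, 114, 79, 83, 78, 62, 65, 62, 65, 66, 66, 63, 67, 69, 69, 66, 67, 66, 64, 63, 61, 63, 60, 61, 74, 83, 84, 84, 81, 79, 80, 81, 80, 80]
time: 3.48
tool_pos: [685.9, 76.0, 377.7]
tcp_rot: [179.9, 0.5, -9.1]
ft_force: [0.3, 0.7, 0.0]
finger_gap: 85.5
grip_force: 0.0
3.48 [685.9  76.  377.7] [179.9    0.51  -9.06] F [0.3 0.7 0. ] gap 85.5 grip 0.0
```

View pics/w3.png

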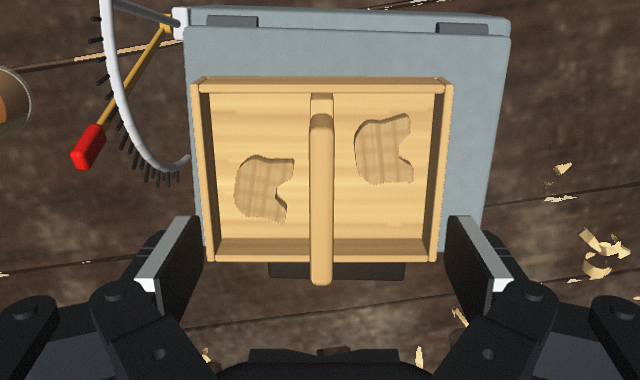

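```bash
python3 - <<'E'
from h import *
w=snapshot("wrist");s=sense()
uv=[[191,181],[453,181],[207,362],[440,362]]
for z in (124,128,132):print("tray",rect(onz(w,uv,z)))
R=lambda e:Rot.from_euler('xyz',e,degrees=True).as_matrix()
E=np.array(w["extrinsics"]);R1=R(s["tcp_rot"]);R0=R([-180,-.1,-9.16])
w0=dict(w);E0=np.eye(4);E0[:3,:3]=R0@R1.T@E[:3,:3];E0[:3,3]=np.array([687.3,75.6,474.1])+R0@R1.T@(E[:3,3]-s["tool_pos"]);w0["extrinsics"]=E0
print(tri(w,uv,w0,[[231,163],[416,163],[238,298],[411,298]]).round(1))
print("handle near end top",tri(w,[[321,384]],w0,[[322.5,304]]).round(1))
for z in(160,167):print("handle",rect(onz(w,[[309,218],[334,218],[309,382],[333,382]],z)))
# pointer angle: red centroid
m=cv2.inRange(cv2.cvtColor(w["img"],cv2.COLOR_RGB2HSV),(0,190,90),(6,255,255));M=cv2.moments(m);print("red",M["m10"]/M["m00"],M["m01"]/M["m00"],M["m00"]/255)
c=np.array([667,80,0]);d=R1.T@(c-s["tool_pos"]);print("tool delta",d.round(1))
E
```

```text
tray (array([666.1,  80.9, 124. ]), np.float64(-8.58), np.float64(-9.0), np.float64(115.0), np.float64(144.4))
tray (array([667.8,  80.6, 128. ]), np.float64(-8.58), np.float64(-9.0), np.float64(113.0), np.float64(141.9))
tray (array([669.6,  80.3, 132. ]), np.float64(-8.58), np.float64(-9.0), np.float64(110.9), np.float64(139.3))
[[ 7.345e+02  1.358e+02  1.422e+02  4.400e+00]
 [ 7.079e+02 -1.000e-01  1.132e+02  3.200e+00]
 [ 6.240e+02  1.581e+02  1.304e+02  2.600e+00]
 [ 5.974e+02  1.700e+01  1.236e+02  1.000e-01]]
handle near end top [[625.9  87.5 167.    1.2]]
handle (array([667.2,  81.4, 160. ]), np.float64(-9.25), np.float64(-9.0), np.float64(91.6), np.float64(12.3))
handle (array([670.8,  80.8, 167. ]), np.float64(-9.25), np.float64(-9.0), np.float64(88.3), np.float64(11.9))
red 90.5758064516129 247.9258064516129 620.0
tool delta [-20.9  -0.4 384.1]
```

```bash
python3 -m jog '-0.2 -0.005 0 0 0 0 -1;0 0 0.355 0 0 0 -1;0 0 0.355 0 0 0 -1;0 0 0 0 0 0 -1' && python3 -m jog '0 0 0 0 0 0 1;0 0 0 0 0 0 1;0 0 0 0 0 0 1;0 0 0 0 0 0 1;0 0 0 0 0 0 1' 60;  python3 -m jog '0 0 0 0 0 0 1;0 0 0 0 0 0 1;0 0 0 0 0 0 1;0 0 0 0 0 0 1'
```

```text
time: 4.08
tool_pos: [667.3, 80.2, 311.3]
tcp_rot: [180.0, 0.1, -9.1]
ft_force: [0.3, 0.5, -0.0]
finger_gap: 85.3
grip_force: 0.0
time: 4.7
tool_pos: [667.8, 80.5, 312.6]
tcp_rot: [-180.0, -0.1, -9.1]
ft_force: [-1.8, 0.9, 3.8]
finger_gap: 11.2
grip_force: 59.9
time: 5.2
tool_pos: [667.8, 80.5, 312.5]
tcp_rot: [-180.0, -0.1, -9.1]
ft_force: [-1.0, 1.3, 6.0]
finger_gap: 11.0
grip_force: 60.0
```

```bash
python3 -m jog '0 0 -0.2 0 0 0 1;0 0 -0.3 0 0 0 1;0 0 -0.4 0 0 0 1;0 0 -0.3 0 0 0 1;0 0 0 0 0 0 1' && python3 -m jog '-0.06 0.3 0 0 0 0 1;-0.1 0.49 0 0 0 0 1;-0.1 0.49 0 0 0 0 1;-0.1 0.49 0 0 0 0 1;-0.1 0.49 0 0 0 0 1'; python3 -m jog '-0.1 0.49 0 0 0 0 1;-0.1 0.49 0 0 0 0 1;-0.1 0.49 0 0 0 0 1;-0.1 0.49 0 0 0 -0.1 1;-0.05 0.26 0 0 0 -0.1 1' ; python3 -m jog '0 0 0 0 0 -0.1 1;0 0 0 0 0 -0.117 1;0 0 0 0 0 0 1;0 0 0 0 0 0 1'
python3 - <<'E'
from h import *
s=st();w=snapshot("wrist");cv2.imwrite("pics/w4.png",w["img"][:,:,::-1])
R=Rot.from_euler('xyz',s["tcp_rot"],degrees=True).as_matrix();print(R.T@(np.array([507.3,-348,s["tool_pos"][2]])-s["tool_pos"]))
E
```

```text
time: 5.82
tool_pos: [668.1, 80.3, 435.8]
tcp_rot: [-179.9, -0.3, -9.1]
ft_force: [0.8, 1.1, -3.3]
finger_gap: 11.0
grip_force: 59.3
time: 6.45
tool_pos: [585.1, -136.8, 429.2]
tcp_rot: [-180.0, 0.2, -9.1]
ft_force: [0.5, 0.0, -3.1]
finger_gap: 11.2
grip_force: 59.1
time: 7.08
tool_pos: [507.6, -350.5, 429.2]
tcp_rot: [-179.9, 0.2, 2.9]
ft_force: [0.5, 0.3, -3.7]
finger_gap: 10.8
grip_force: 59.2
time: 7.58
tool_pos: [509.2, -348.2, 430.5]
tcp_rot: [-179.9, 0.1, 15.7]
ft_force: [0.8, 1.2, -3.3]
finger_gap: 11.4
grip_force: 59.3
7.58 [ 509.2 -348.2  430.5] [-1.7991e+02  6.0000e-02  1.5750e+01] F [ 0.8  1.2 -3.3] gap 11.4 grip 59.3
[-1.78031549 -0.674503    0.0029905 ]
```

View pics/w4.png

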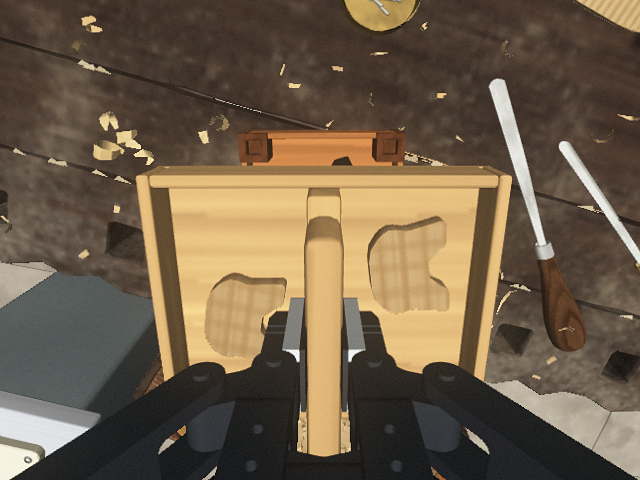

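The tray is held level. Its far edge is at v≈166–178, and the base's far sockets are visible at (256,149) and (389,149). I'll check the tray's offset in the hand and recheck the base against these.

```bash
python3 - <<'E'
from h import *
w=snapshot("wrist");s=sense()
i=cv2.imread("pics/w4.png")[:,:,::-1]
q=[crop(i,u,v,60,40,6) for u,v in((125,155),(470,155),(235,130),(365,130))]
cv2.imwrite("pics/w4c.png",np.vstack([np.hstack(q[:2]),np.hstack(q[2:])]))
E
```

```text
(no output)
```

View pics/w4c.png

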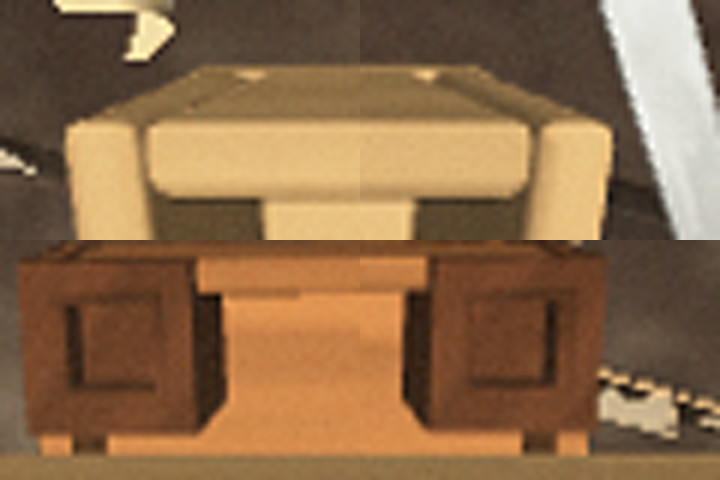

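```bash
python3 - <<'E'
from h import *
w=snapshot("wrist");s=sense();st()
R=Rot.from_euler('xyz',[180,0,15.85],degrees=True).as_matrix()
zt=s["tool_pos"][2]
for dz in (-181,-184.5,-187):
  c=onz(w,[[135.8,175.8],[512,175.8]],zt+dz); L=(c-s["tool_pos"])@R; print(dz,"tray far corners in tool",L.round(1),np.linalg.norm(c[0]-c[1]).round(1))
b=onz(w,[[253.5,146.7],[390.7,146.7]],40);print("base far sockets",b.round(1),np.linalg.norm(b[0]-b[1]).round(1))
x=np.array([np.cos(np.radians(16)),np.sin(np.radians(16)),0]);print("base centre est",(b.mean(0)-43*x).round(1),np.degrees(np.arctan2(-(b[0]-b[1])[0],(b[0]-b[1])[1])))
E
```

```text
7.72 [ 509.3 -348.2  431.4] [-1.7998e+02  2.0000e-02  1.5830e+01] F [ 0.2 -0.2 -3.6] gap 10.9 grip 59.3
-181 tray far corners in tool [[ 54.  -68.7 181. ]
 [ 54.1  66.5 181. ]] 135.2
-184.5 tray far corners in tool [[ 53.4 -70.3 184.5]
 [ 53.5  68.1 184.5]] 138.3
-187 tray far corners in tool [[ 53.  -71.4 187. ]
 [ 53.1  69.2 187. ]] 140.6
base far sockets [[ 532.9 -278.9   40. ]
 [ 564.5 -389.9   40. ]] 115.4
base centre est [ 507.3 -346.3   40. ] 15.888656447252142
```

```bash
python3 -m jog '0 0 0.5 0 0 0 1;0 0 0.5 0 0 0 1;0 0 0.5 0 0 0 1;0 0 0 0 0 0 1' && python3 -m jog '0 0 0.06 0 0 0 1;0 0 0.06 0 0 0 1;0 0 0.04 0 0 0 1;0 0 0 0 0 0 1'; python3 -m jog '0 0 0.04 0 0 0 1;0 0 0.04 0 0 0 1;0 0 0 0 0 0 1'
```

```text
time: 8.22
tool_pos: [507.5, -346.7, 276.3]
tcp_rot: [-179.5, 0.3, 15.9]
ft_force: [0.2, 0.6, -3.1]
finger_gap: 11.1
grip_force: 59.3
time: 8.72
tool_pos: [509.4, -348.4, 266.1]
tcp_rot: [180.0, -0.0, 15.9]
ft_force: [-0.4, -0.4, -2.3]
finger_gap: 10.8
grip_force: 59.4
time: 9.1
tool_pos: [509.1, -348.2, 257.0]
tcp_rot: [-179.9, 0.0, 15.9]
ft_force: [-0.0, -0.4, -2.8]
finger_gap: 11.0
grip_force: 59.4
```

```bash
python3 -m jog '0 0 0.03 0 0 0 1;0 0 0 0 0 0 1'; python3 -m jog '0 0 0.03 0 0 0 1;0 0 0 0 0 0 1'; python3 -m jog '0 0 0.03 0 0 0 1;0 0 0 0 0 0 1'
```

```text
time: 9.35
tool_pos: [509.3, -348.3, 254.4]
tcp_rot: [-180.0, 0.0, 15.9]
ft_force: [-0.0, -1.0, -3.2]
finger_gap: 11.1
grip_force: 59.4
time: 9.6
tool_pos: [509.2, -348.3, 251.3]
tcp_rot: [-180.0, 0.0, 15.9]
ft_force: [-0.7, 1.3, -4.2]
finger_gap: 11.2
grip_force: 59.4
time: 9.85
tool_pos: [509.4, -348.3, 248.7]
tcp_rot: [-180.0, -0.0, 15.9]
ft_force: [-0.1, 2.0, -1.5]
finger_gap: 10.9
grip_force: 59.7
```

```bash
python3 -m jog '0 0 0.02 0 0 0 1;0 0 0 0 0 0 1'; python3 -m jog '0 0 0.02 0 0 0 1;0 0 0 0 0 0 1'
```

```text
time: 10.1
tool_pos: [509.5, -348.3, 248.6]
tcp_rot: [-180.0, -0.0, 15.9]
ft_force: [-6.9, 7.8, 14.1]
finger_gap: 11.0
grip_force: 61.8
time: 10.35
tool_pos: [509.5, -348.3, 248.6]
tcp_rot: [180.0, -0.0, 15.9]
ft_force: [-15.1, 12.8, 26.6]
finger_gap: 11.3
grip_force: 63.9
```

```bash
python3 -m jog '0 0 -0.035 0 0 0 1;0 0 0 0 0 0 -0.6;0 0 0 0 0 0 -1;0 0 0 0 0 0 -1;0 0 0 0 0 0 -1'; python3 -m jog '0 0 0 0 0 0 -1;0 0 -0.3 0 0 0 -1;0 0 -0.5 0 0 0 -1;0 0 -0.5 0 0 0 -1;0.2 0 -0.5 0 0 0 -1'; python3 -m jog '0 0 0 0 0 0 -1'
python3 - <<'E'
from h import *
st();w=snapshot("wrist");s=snapshot("side");S=crop(s["img"],260,300,110,90,4);a=np.zeros((480,800,3),np.uint8)
a[:360,:440]=S;a[:360,440:800]=cv2.resize(w["img"][120:400,180:460,::-1],(360,360));cv2.imwrite("pics/st.png",a)
E
```

```text
time: 10.98
tool_pos: [509.3, -348.4, 248.1]
tcp_rot: [-180.0, 0.0, 15.9]
ft_force: [-0.6, -0.8, -0.3]
finger_gap: 81.8
grip_force: 0.0
time: 11.6
tool_pos: [527.9, -343.2, 430.0]
tcp_rot: [180.0, 0.0, 15.8]
ft_force: [0.1, -0.7, 0.2]
finger_gap: 85.5
grip_force: 0.0
time: 11.72
tool_pos: [530.2, -343.0, 434.6]
tcp_rot: [179.5, -0.4, 16.0]
ft_force: [-0.1, 0.4, 0.5]
finger_gap: 85.2
grip_force: 0.0
11.72 [ 530.2 -343.   434.6] [179.54  -0.37  15.95] F [-0.1  0.4  0.5] gap 85.2 grip 0.0
```

View pics/st.png

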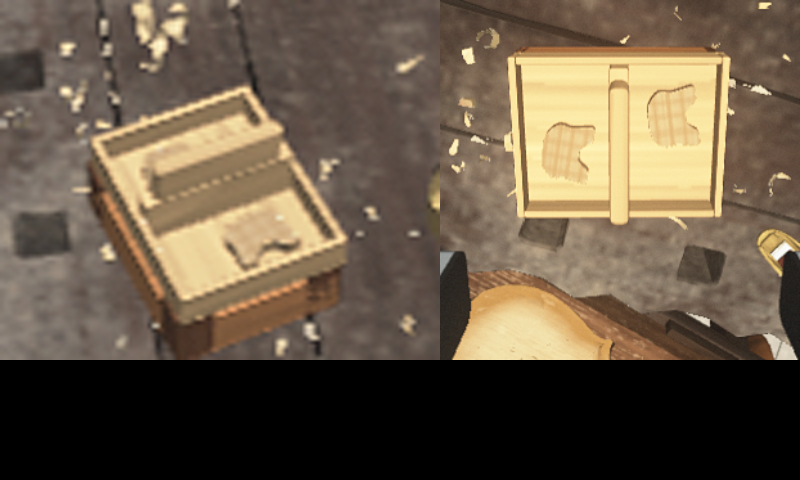

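The tray sits level and square on the base in both views, and the TCP height matched the full-seat value (248.6 against 248.5 predicted). Ten pictures are used, so from here I'll measure by masks. Next is the pointer and hinge from two wrist positions.

```bash
cat > meas.py <<'E'
from h import *
import pickle,sys
s=st();w=snapshot("wrist");pickle.dump((w,s),open(sys.argv[1],"wb"))
hsv=cv2.cvtColor(w["img"],cv2.COLOR_RGB2HSV)
def blobs(m,name,a=15):
    n,l,stt,c=cv2.connectedComponentsWithStats(m)
    for i in range(1,n):
        if stt[i][4]>a: print(name,stt[i].tolist(),c[i].round(1))
blobs(cv2.inRange(hsv,(0,190,90),(6,255,255)),"red",60)
blobs(cv2.inRange(hsv,(24,170,120),(36,255,255)),"yellow",25)
blobs(cv2.inRange(hsv,(95,15,90),(120,80,200)),"grey",3000)
E
python3 -m jog '0.387 -0.478 0 0 0 0 -1;0.387 -0.478 0 0 0 0 -1;0.387 -0.478 0 0 0 0 -1;0.387 -0.478 0 0 0 0 -1;0.387 -0.478 0 0 0 0 -1'>/dev/null; python3 -m jog '0 0 0 0 0 0.143 -1;0 0 0 0 0 0.143 -1;0 0 0 0 0 0.143 1;0 0 0 0 0 0 1;0 0 0 0 0 0 1' >/dev/null; python3 meas.py A.pkl
python3 -m jog '-0.092 -0.532 0 0 0 0 1;-0.092 -0.532 0 0 0 0 1;-0.092 -0.532 0 0 0 0 1;-0.092 -0.532 0 0 0 0 1;-0.092 -0.532 0 0 0 0 1'>/dev/null;python3 -m jog '0 0 0 0 0 0 1;0 0 0 0 0 0 1'>/dev/null;  python3 meas.py B.pkl
```

```text
13.07 [648.9 -60.2 426.9] [ 1.80e+02  1.10e-01 -9.67e+00] F [ 0.1 -0.7  0.2] gap 32.2 grip 0.0
14.0 [649.3 209.8 427.8] [ 1.7996e+02  2.0000e-02 -9.7500e+00] F [-0.1 -0.6 -0.5] gap 0.1 grip 0.0
red [377, 86, 15, 33, 312] [384.1 101.9]
```

```bash
python3 - <<'E'
from h import *
import pickle
A,sa=pickle.load(open("A.pkl","rb"));B,sb=pickle.load(open("B.pkl","rb"))
R=lambda e:Rot.from_euler('xyz',e,degrees=True).as_matrix()
def at(w,s,pos,rot):
    E=np.array(w["extrinsics"]);Q=R(rot)@R(s["tcp_rot"]).T;E0=np.eye(4);E0[:3,:3]=Q@E[:3,:3];E0[:3,3]=np.array(pos)+Q@(E[:3,3]-s["tool_pos"]);d=dict(w);d["extrinsics"]=E0;return d
W3=at(B,sb,[685.9,76,377.7],[179.95,.25,-9.1])
print("tip",tri(W3,[[90.6,247.9]],B,[[384.1,101.9]]).round(1))
H=np.array([744.6,55.1,80]);y=np.radians(-9.7);X=np.array([np.cos(y),np.sin(y),0]);Y=np.array([-X[1],X[0],0]);Z=np.array([0,0,1])
P=[H+a*X+b*Y+c*Z for a,b,c in((-150,98,14),(-150,-98,14),(0,98,14),(0,-98,14),(-178,50,9),(-178,-50,9),(-80,98,7))]
for n,d in(("A",A),("B",B)):
    uv=proj(d,P);print(n,uv.round(0).tolist());h=cv2.cvtColor(d["img"],cv2.COLOR_RGB2HSV)
    mid=proj(d,[H-80*X+14*Z,H-165*X+9*Z]).round().astype(int);print([(h[v,u].tolist()) for u,v in mid if 0<=u<640 and 0<=v<480])
h=cv2.cvtColor(B["img"],cv2.COLOR_RGB2HSV);u,v=proj(B,[P[6]])[0].round().astype(int);print([(k,h[v,u+k].tolist()) for k in range(-16,17,2)])
E
```

```text
tip [[7.217e+02 1.688e+02 1.840e+02 2.000e-01]]
A [[41.0, 301.0], [285.0, 302.0], [-2.0, 106.0], [279.0, 105.0], [109.0, 329.0], [228.0, 330.0], [28.0, 215.0]]
[[93, 23, 203], [98, 14, 74]]
B [[375.0, 250.0], [628.0, 249.0], [384.0, 35.0], [676.0, 38.0], [433.0, 280.0], [557.0, 280.0], [378.0, 156.0]]
[[98, 20, 208], [90, 5, 54]]
[(-16, [90, 16, 78]), (-14, [78, 17, 77]), (-12, [90, 16, 78]), (-10, [81, 13, 141]), (-8, [88, 16, 212]), (-6, [85, 16, 208]), (-4, [0, 0, 108]), (-2, [0, 0, 52]), (0, [120, 4, 64]), (2, [60, 2, 155]), (4, [84, 16, 217]), (6, [90, 18, 213]), (8, [95, 20, 214]), (10, [94, 17, 214]), (12, [88, 19, 212]), (14, [94, 20, 212]), (16, [93, 15, 210])]
```

```bash
python3 - <<'E'
from h import *
import pickle
for n,cols in(("A",list(range(60,100,4))+list(range(240,275,4))),("B",list(range(385,425,4))+list(range(565,615,4)))):
    d,s=pickle.load(open(n+".pkl","rb"));g=cv2.cvtColor(d["img"],cv2.COLOR_RGB2GRAY).astype(float)
    uv=[]
    for c in cols:
        p=cv2.GaussianBlur(g[225:325,c:c+1],(1,3),0)[:,0];k=np.argmin(np.diff(p)); uv.append([c,225+k+.5])
    uv=np.array(uv);print(n,uv[:,1].tolist())
    for z in (94,90):
        P=onz(d,uv,z);vx,vy,x0,y0=cv2.fitLine(P[:,:2].astype(np.float32),cv2.DIST_HUBER,0,.01,.01).ravel()
        if vy<0:vx,vy=-vx,-vy
        yaw=np.degrees(np.arctan2(-vx,vy)); X=np.array([vy,-vx]);print(z,"yaw",yaw.round(2),"front offset along X(-9.7)",(P[:,:2]@[np.cos(np.radians(-9.7)),np.sin(np.radians(-9.7))]).mean().round(2),"std",np.std(P[:,:2]@X).round(2))
E
```

```text
A [299.5, 299.5, 299.5, 299.5, 299.5, 299.5, 299.5, 315.5, 314.5, 314.5, 303.5, 303.5, 303.5, 303.5, 303.5, 301.5, 297.5, 297.5, 309.5]
94 yaw -10.43 front offset along X(-9.7) 573.33 std 5.33
90 yaw -10.43 front offset along X(-9.7) 571.26 std 5.4
B [247.5, 246.5, 269.5, 268.5, 247.5, 247.5, 248.5, 248.5, 300.5, 299.5, 250.5, 250.5, 250.5, 250.5, 250.5, 250.5, 251.5, 250.5, 250.5, 316.5, 316.5, 250.5, 250.5]
94 yaw -10.45 front offset along X(-9.7) 564.46 std 19.23
90 yaw -10.45 front offset along X(-9.7) 562.87 std 19.48
```

```bash
python3 -m jog '-0.331 0.27 0.05 0 0 0.011 1;-0.331 0.27 0.25 0 0 0 1;-0.331 0.27 0.35 0 0 0 1;-0.331 0.27 0.35 0 0 0 1;-0.331 0.27 0.28 0 0 0 1'>/dev/null; python3 -m jog '0 0 0 0 0.146 0 1;0 0 0 0 0.146 0 1;0 0 0 0 0.146 0 1;0 0 0 0 0.146 0 1;0 0 0 0 0 0 1'; python3 -c "
from h import *
print(st()['joint_pos'])"
```

```text
time: 15.3
tool_pos: [461.4, 105.9, 299.6]
tcp_rot: [179.9, -35.0, -10.5]
ft_force: [-0.7, 0.5, 0.3]
finger_gap: -0.2
grip_force: 0.0
15.3 [461.4 105.9 299.6] [179.93 -35.   -10.5 ] F [-0.7  0.5  0.3] gap -0.2 grip 0.0
[ 11.80444843 -23.62082654 128.30630509 -18.40475205  43.89962194
 122.06375207]
```

```bash
python3 -m jog '-0.197 0 0.281 0 0 0 1;-0.197 0 0.281 0 0 0 1;-0.197 0 0.281 0 0 0 1;0 0 0 0 0 0 1;0 0 0 0 0 0 1'; python3 -c "
from h import *
print(st()['joint_pos'])"
```

```text
time: 15.92
tool_pos: [463.2, 106.5, 198.6]
tcp_rot: [180.0, -35.0, -10.6]
ft_force: [0.2, 0.1, 0.7]
finger_gap: -0.1
grip_force: 0.0
15.93 [463.2 106.5 198.6] [179.99 -35.04 -10.57] F [0.2 0.1 0.7] gap -0.1 grip 0.0
[ 11.82841447 -12.49256221 131.6150815  -25.59156718  30.44211581
 131.08282767]
```

```bash
python3 -m jog '0.07 0 0 0 0 0 1;0 0 0 0 0 0 1'; python3 -m jog '0.03 0 0 0 0 0 1;0 0 0 0 0 0 1'; python3 -m jog '0.03 0 0 0 0 0 1;0 0 0 0 0 0 1'
cat > arc.py <<'E'
from h import *
H=np.array([744.2,53.3,80]);y=np.radians(-10.4);X=np.array([np.cos(y),np.sin(y),0])
def fz(p): return np.array([(p-H)@X,p[2]-80])
def pose(th,off=11,s=15,t=None):
    t=np.radians(35-20*th/67.5) if t is None else np.radians(t); a=np.radians(th)
    e=178*np.array([-np.cos(a),np.sin(a)]);zt=np.array([np.sin(t),-np.cos(t)]);xt=np.array([np.cos(t),np.sin(t)])
    return e-(173-s)*zt-off*xt,t,xt,zt
def theta(off=11):
    s=sense();p=fz(s["tool_pos"]);R=Rot.from_euler('xyz',s["tcp_rot"],degrees=True).as_matrix()
    zt=np.array([R[:,2]@X,R[2,2]]);xt=np.array([R[:,0]@X,R[2,0]]);b=p+off*xt
    k=np.roots([1,2*b@zt,b@b-178**2]).real;k=k[np.argmin(abs(k-155))];e=b+k*zt
    return np.degrees(np.arctan2(e[1],-e[0])),k,np.degrees(np.arctan2(zt[0],-zt[1])),p
if __name__=="__main__":
    st();[print(o,theta(o)) for o in (8,11,14)]
E
python3 arc.py
```

```text
time: 16.18
tool_pos: [469.0, 105.9, 203.1]
tcp_rot: [-179.9, -35.2, -10.6]
ft_force: [0.2, 0.1, 0.0]
finger_gap: -0.0
grip_force: 0.0
time: 16.42
tool_pos: [470.2, 105.5, 203.1]
tcp_rot: [-180.0, -35.0, -10.5]
ft_force: [-2.3, 0.8, -0.2]
finger_gap: -0.1
grip_force: 1.2
time: 16.68
tool_pos: [471.4, 105.1, 203.2]
tcp_rot: [179.9, -34.8, -10.5]
ft_force: [-9.6, 3.7, -0.5]
finger_gap: -0.1
grip_force: 4.4
16.68 [471.4 105.1 203.2] [179.93 -34.8  -10.48] F [-9.6  3.7 -0.5] gap -0.1 grip 4.4
8 (np.float64(-2.0721308171043202), np.float64(163.38753696628746), np.float64(34.79998074849171), array([-277.69974015,  123.16354612]))
11 (np.float64(-0.3270870773842267), np.float64(158.87220848149832), np.float64(34.79998074849171), array([-277.69974015,  123.16354612]))
14 (np.float64(1.3437406273798629), np.float64(154.6364339721496), np.float64(34.79998074849171), array([-277.69974015,  123.16354612]))
```

```bash
python3 -m jog '0.04 0 -0.06 0 0 0 1;0.04 0 -0.06 0 0 0 1;0 0 0 0 0 0 1'; python3 arc.py
```

```text
time: 17.05
tool_pos: [471.8, 105.0, 218.9]
tcp_rot: [180.0, -34.9, -10.5]
ft_force: [-8.6, 0.2, 0.5]
finger_gap: -0.1
grip_force: 3.5
17.05 [471.8 105.  218.9] [179.96 -34.94 -10.5 ] F [-8.6  0.2  0.5] gap -0.1 grip 3.5
8 (np.float64(3.35792293729128), np.float64(162.36182359430796), np.float64(34.93662869068583), array([-277.23202154,  138.94637449]))
11 (np.float64(4.890413810961334), np.float64(158.66514811422135), np.float64(34.93662869068583), array([-277.23202154,  138.94637449]))
14 (np.float64(6.3752451946974436), np.float64(155.16120028532396), np.float64(34.93662869068583), array([-277.23202154,  138.94637449]))
```

```bash
cat > plan.py <<'E'
import sys
from arc import *
# from measured pose to target lid angles, step rows in tool axes (units of jog)
a,b,n=float(sys.argv[1]),float(sys.argv[2]),int(sys.argv[3])
L=np.linspace(a,b,n+1)
for i in range(n):
    p0,t0,x,z=pose(L[i]);p1,t1,_,_=pose(L[i+1]);d=p1-p0
    print(f"{d@x/100:.3f} 0 {d@z/100:.3f} 0 {np.degrees(t1-t0)/60:.4f} 0 1")
E
python3 plan.py 5 25 5; python3 - <<'E'
from arc import *
s=snapshot("side");cv2.imwrite("side_a.png",s["img"])
Y=np.array([-X[1],X[0],0])
i0=cv2.imread("pics/side0.png")[:,:,::-1];dif=cv2.absdiff(i0,s["img"]).max(2)
for th in(0,5):
    a=np.radians(th);r=np.array([-np.cos(a),np.sin(a)]);n=np.array([np.sin(a),np.cos(a)])
    P=[];[P.append(H+(r[0]*q+n[0]*h)*X+b*Y+np.array([0,0,r[1]*q+n[1]*h])) for q,h,b in((150,14,-98),(150,0,-98),(178,9,-50))]
    print(th,proj(s,P).round(1).tolist())
g=cv2.cvtColor(s["img"],cv2.COLOR_RGB2GRAY);g0=cv2.cvtColor(i0,cv2.COLOR_RGB2GRAY)
u=325;print(g0[225:275,u].tolist());print(g[225:275,u].tolist())
E
```

```text
0.113 0 -0.096 0 -0.0198 0 1
0.118 0 -0.092 0 -0.0198 0 1
0.122 0 -0.088 0 -0.0198 0 1
0.126 0 -0.084 0 -0.0198 0 1
0.130 0 -0.079 0 -0.0198 0 1
0 [[319.6, 249.2], [319.5, 252.9], [310.3, 239.9]]
5 [[320.3, 245.7], [319.8, 249.4], [310.8, 235.8]]
[199, 198, 196, 193, 192, 185, 139, 124, 113, 138, 139, 137, 138, 150, 171, 170, 170, 168, 170, 170, 171, 173, 173, 175, 171, 122, 80, 94, 170, 169, 165, 152, 92, 82, 85, 84, 83, 83, 83, 85, 83, 84, 84, 84, 82, 81, 79, 79, 70, 78]
[172, 173, 173, 172, 173, 173, 175, 176, 174, 175, 176, 178, 180, 178, 177, 177, 179, 180, 181, 183, 184, 180, 99, 87, 68, 58, 119, 180, 174, 177, 174, 160, 97, 86, 90, 88, 90, 88, 88, 87, 87, 89, 88, 88, 87, 86, 85, 82, 72, 82]
```

```bash
python3 -m jog '0.113 0 -0.096 0 -0.02 0 1;0.118 0 -0.092 0 -0.02 0 1;0.122 0 -0.088 0 -0.02 0 1;0.126 0 -0.084 0 -0.02 0 1;0.13 0 -0.079 0 -0.02 0 1'; python3 arc.py; python3 plan.py 25 50 6
```

```text
time: 17.73
tool_pos: [499.4, 99.8, 289.1]
tcp_rot: [180.0, -28.9, -10.5]
ft_force: [-1.9, -0.7, -3.5]
finger_gap: -0.1
grip_force: 1.7
17.73 [499.4  99.8 289.1] [179.97 -28.94 -10.49] F [-1.9 -0.7 -3.5] gap -0.1 grip 1.7
8 (np.float64(23.35903318111136), np.float64(162.7006096618436), np.float64(28.944441286403368), array([-249.15211859,  209.08119053]))
11 (np.float64(24.569646563742946), np.float64(160.4324514165335), np.float64(28.944441286403368), array([-249.15211859,  209.08119053]))
14 (np.float64(25.761627414879676), np.float64(158.26161928742584), np.float64(28.944441286403368), array([-249.15211859,  209.08119053]))
0.140 0 -0.077 0 -0.0206 0 1
0.143 0 -0.071 0 -0.0206 0 1
0.147 0 -0.066 0 -0.0206 0 1
0.150 0 -0.060 0 -0.0206 0 1
0.153 0 -0.054 0 -0.0206 0 1
0.155 0 -0.048 0 -0.0206 0 1
```

Good, the force now matches lifting the lid. I'll carry on up the arc to about 62° and then check.

```bash
python3 -m jog '0.14 0 -0.077 0 -0.0206 0 1;0.143 0 -0.071 0 -0.0206 0 1;0.147 0 -0.066 0 -0.0206 0 1;0.15 0 -0.06 0 -0.0206 0 1;0.153 0 -0.054 0 -0.0206 0 1'; python3 -m jog '0.155 0 -0.048 0 -0.0206 0 1;0 0 0 0 0 0 1'; python3 arc.py; python3 plan.py 50 62 3
```

```text
time: 18.35
tool_pos: [549.6, 90.5, 351.2]
tcp_rot: [180.0, -22.8, -10.5]
ft_force: [-2.6, -0.0, -2.8]
finger_gap: 0.2
grip_force: 1.6
time: 18.6
tool_pos: [562.7, 88.1, 362.8]
tcp_rot: [-180.0, -21.8, -10.5]
ft_force: [0.1, 1.1, 0.2]
finger_gap: 0.2
grip_force: 0.0
18.6 [562.7  88.1 362.8] [-179.97  -21.79  -10.55] F [0.1 1.1 0.2] gap 0.2 grip 0.0
8 (np.float64(48.99141361677698), np.float64(163.15723232412952), np.float64(21.792911017772095), array([-184.79946382,  282.84743957]))
11 (np.float64(50.01093699738723), np.float64(162.1414483618339), np.float64(21.792911017772095), array([-184.79946382,  282.84743957]))
14 (np.float64(51.024530927383225), np.float64(161.18464532258167), np.float64(21.792911017772095), array([-184.79946382,  282.84743957]))
0.151 0 -0.040 0 -0.0198 0 1
0.153 0 -0.034 0 -0.0198 0 1
0.154 0 -0.028 0 -0.0198 0 1
```

```bash
python3 -m jog '0.075 0 -0.02 0 -0.01 0 1;0.075 0 -0.02 0 -0.01 0 1;0.076 0 -0.017 0 -0.01 0 1;0.076 0 -0.017 0 -0.01 0 1;0 0 0 0 0 0 1'; python3 arc.py; python3 - <<'E'
from arc import *
s=snapshot("side");t=snapshot("top")
Y=np.array([-X[1],X[0],0])
def pt(th,q,h,b):
    a=np.radians(th);r=np.array([-np.cos(a),np.sin(a)])*q+np.array([np.sin(a),np.cos(a)])*h
    return H+r[0]*X+b*Y+np.array([0,0,r[1]])
for th in(56,60,64):print(th,proj(s,[pt(th,150,14,-98),pt(th,150,0,-98),pt(th,75,14,-98)]).round(1).tolist(),proj(t,[pt(th,150,14,-98),pt(th,178,0,-50)]).round(1).tolist())
g=cv2.cvtColor(s["img"],cv2.COLOR_RGB2HSV)
u,v=proj(s,[pt(60,120,7,-98)])[0].round().astype(int)
print(u,v);
for dv in(-6,0,6): print(v+dv,[g[v+dv,k].tolist()[1:] for k in range(u-10,u+14)])
E
```

```text
time: 19.23
tool_pos: [587.6, 83.6, 379.5]
tcp_rot: [-180.0, -19.3, -10.5]
ft_force: [-1.2, -0.7, -1.1]
finger_gap: -0.1
grip_force: 0.2
19.23 [587.6  83.6 379.5] [-179.98  -19.29  -10.53] F [-1.2 -0.7 -1.1] gap -0.1 grip 0.2
8 (np.float64(56.53429897411306), np.float64(162.79834981982492), np.float64(19.289943607682996), array([-159.48697582,  299.50631848]))
11 (np.float64(57.52815747241686), np.float64(162.06820736709673), np.float64(19.289943607682996), array([-159.48697582,  299.50631848]))
14 (np.float64(58.51799401350295), np.float64(161.39284873195186), np.float64(19.289943607682996), array([-159.48697582,  299.50631848]))
56 [[348.5, 216.8], [344.2, 219.0], [362.3, 234.8]] [[319.8, 203.8], [302.9, 208.4]]
60 [[352.0, 215.5], [347.5, 217.5], [364.1, 234.3]] [[320.4, 200.6], [303.5, 204.7]]
64 [[355.6, 214.4], [350.9, 216.1], [365.9, 233.9]] [[321.0, 197.3], [304.2, 200.8]]
355 224
218 [[19, 41], [25, 93], [29, 116], [30, 101], [22, 103], [26, 140], [26, 170], [23, 175], [25, 172], [25, 173], [27, 172], [24, 169], [26, 169], [23, 166], [23, 165], [23, 167], [25, 166], [24, 167], [25, 165], [23, 164], [22, 164], [25, 163], [27, 162], [24, 162]]
224 [[11, 184], [10, 176], [10, 130], [42, 43], [24, 53], [19, 94], [20, 103], [25, 90], [23, 101], [22, 138], [24, 171], [24, 177], [25, 173], [24, 171], [23, 169], [26, 170], [25, 171], [26, 168], [24, 168], [25, 166], [26, 167], [23, 164], [25, 164], [25, 162]]
230 [[0, 253], [0, 255], [8, 248], [53, 34], [40, 38], [0, 255], [0, 255], [0, 255], [0, 255], [12, 211], [20, 90], [29, 88], [28, 99], [23, 132], [25, 165], [25, 175], [24, 172], [24, 171], [25, 171], [23, 168], [23, 167], [23, 167], [25, 166], [25, 165]]
```

```bash
python3 - <<'E'
from arc import *
s=snapshot("side");t=snapshot("top");Y=np.array([-X[1],X[0],0])
for n,d in(("side0",s),("top0",t)):
    i=cv2.imread(f"pics/{n}.png")[:,:,::-1];h=cv2.cvtColor(i,cv2.COLOR_RGB2HSV)
    m=cv2.inRange(h,(0,190,80),(6,255,255))|cv2.inRange(h,(175,190,80),(180,255,255))
    u0,v0=proj(d,[[721.7,168.8,184]])[0];k=np.zeros_like(m);cv2.circle(k,(int(u0),int(v0)),12,255,-1);M=cv2.moments(m&k)
    uv=[M["m10"]/M["m00"],M["m01"]/M["m00"]];print(n,(u0,v0),uv)
    o,v=ray(d,[uv]);v=v[0];q=o+v*((109.8-(o-H)@Y)/(v@Y));f=(q-H)@X;print("ang",np.degrees(np.arctan2(q[2]-80,-f)),np.hypot(f,q[2]-80))
E
python3 plan.py 57.5 67.5 4
```

```text
side0 (np.float64(355.8255493336302), np.float64(184.16434623206294)) [355.75, 184.125]
ang 67.43604487521037 112.586276186679
0.096 0 -0.019 0 -0.0123 0 1
0.097 0 -0.017 0 -0.0123 0 1
0.097 0 -0.014 0 -0.0123 0 1
0.097 0 -0.012 0 -0.0123 0 1Traceback (most recent call last):
  File "<stdin>", line 7, in <module>
ZeroDivisionError: float division by zero
```

```bash
python3 -m jog '0.048 0 -0.009 0 -0.006 0 1;0.048 0 -0.009 0 -0.006 0 1;0.048 0 -0.008 0 -0.006 0 1;0.048 0 -0.008 0 -0.006 0 1;0.048 0 -0.007 0 -0.006 0 1' >/dev/null; python3 -m jog '0.048 0 -0.007 0 -0.006 0 1;0.03 0 -0.005 0 -0.004 0 1;0.02 0 -0.004 0 -0.002 0 1;0 0 0 0 0 0 1'; python3 arc.py
cat > lid.py <<'E'
from arc import *
s=snapshot("side");Y=np.array([-X[1],X[0],0]);g=cv2.cvtColor(s["img"],cv2.COLOR_RGB2GRAY).astype(float)
def pt(th,q,h,b):
    a=np.radians(th);r=np.array([-np.cos(a),np.sin(a)])*q+np.array([np.sin(a),np.cos(a)])*h
    return H+r[0]*X+b*Y+np.array([0,0,r[1]])
res=[]
for v in range(218,240):
    c=np.interp(v,*proj(s,[pt(62,150,14,-98),pt(62,10,14,-98)]).T[::-1]);u0=int(c)-9
    p=g[v,u0:u0+22];k=np.argmax(np.diff(p)[1:-1])+1;D=np.diff(p)[k-1:k+2].clip(0);u=u0+k-1+.5+(D*[0,1,2]).sum()/D.sum()
    o,d=ray(s,[[u,v]]);d=d[0];q=o+d*((-98-(o-H)@Y)/(d@Y));f=-(q-H)@X;z=q[2]-80
    res.append((np.degrees(np.arctan2(z,f)-np.arcsin(14/np.hypot(f,z)))))
print("lid from right edge",np.median(res).round(2),np.round(res,1))
E
python3 lid.py
```

```text
time: 20.55
tool_pos: [616.8, 78.2, 394.6]
tcp_rot: [180.0, -16.7, -10.5]
ft_force: [-1.6, 0.9, -2.1]
finger_gap: 0.0
grip_force: 1.0
20.55 [616.8  78.2 394.6] [179.99 -16.7  -10.51] F [-1.6  0.9 -2.1] gap 0.0 grip 1.0
8 (np.float64(64.93392957686126), np.float64(162.4813898518015), np.float64(16.70308449554397), array([-129.77356395,  314.5623898 ]))
11 (np.float64(65.90879396822656), np.float64(162.06641380631967), np.float64(16.70308449554397), array([-129.77356395,  314.5623898 ]))
14 (np.float64(66.88151206069516), np.float64(161.70328401033692), np.float64(16.70308449554397), array([-129.77356395,  314.5623898 ]))
lid from right edge 62.56 [64.4 55.6 54.6 53.8 53.  52.6 64.  63.7 63.7 58.  63.5 63.3 63.3 63.2
 63.1 62.8 62.6 62.5 62.4 61.9 61.9 61.1]
```

```bash
python3 -m jog '-0.2 0 0 0 0 0 1;-0.4 0 0 0 0 0 1;0 0 -0.4 0 0 0 1;0 0 -0.4 0 -0.139 0 1;0 0 0 0 -0.139 0 1'; python3 -m jog '0 -0.5 0 0 0 0 1;0 -0.5 0 0 0 0 1;0 -0.5 0 0 0 0 1;0 -0.5 0 0 0 0 1;0 -0.5 0.1 0 0 0 1' >/dev/null;python3 -m jog '0.3 -0.3 0.2 -0.16 0 0 1;0 0 0 -0.17 0 0 1;0 0 0 -0.17 0 0 1;0 0 0 0 0 0 1;0 0 0 0 0 0 1'
cat > look.py <<'E'
from arc import *
import pickle,sys
s=st();w=snapshot("wrist");pickle.dump((w,s),open(sys.argv[1],"wb"));Y=np.array([-X[1],X[0],0])
def pt(th,q,h,b):
    a=np.radians(th);r=np.array([-np.cos(a),np.sin(a)])*q+np.array([np.sin(a),np.cos(a)])*h
    return H+r[0]*X+b*Y+np.array([0,0,r[1]])
print("expect line",proj(w,[pt(66,140,7,98),pt(66,20,7,98)]).round(0).tolist(),"tip",proj(w,[pt(67.4,112,0,109.8)]).round(0),"hinge",proj(w,[H+109.8*Y]).round(0))
h=cv2.cvtColor(w["img"],cv2.COLOR_RGB2HSV)
for n,lo,hi in(("red",(0,190,80),(6,255,255)),("yel",(20,110,110),(38,255,255))):
    k,l,q,c=cv2.connectedComponentsWithStats(cv2.inRange(h,lo,hi))
    for i in range(1,k):
        if q[i][4]>30:
            v,u=np.nonzero(l==i);print(n,q[i].tolist(),c[i].round(1),h[v,u].mean(0).round(),cv2.fitLine(np.c_[u,v].astype(np.float32),cv2.DIST_L2,0,.01,.01).ravel().round(3))
E
python3 look.py C.pkl
```

```text
time: 21.22
tool_pos: [537.7, 93.2, 460.2]
tcp_rot: [-179.9, -0.4, -10.5]
ft_force: [0.1, 0.8, -0.8]
finger_gap: 0.5
grip_force: 0.0
time: 22.48
tool_pos: [618.4, 362.8, 424.6]
tcp_rot: [150.3, -0.1, -10.5]
ft_force: [-0.9, -0.0, 0.2]
finger_gap: -0.2
grip_force: 0.0
22.48 [618.4 362.8 424.6] [ 1.5028e+02 -9.0000e-02 -1.0490e+01] F [-0.9 -0.   0.2] gap -0.2 grip 0.0
expect line [[427.0, 1.0], [323.0, -46.0]] tip [[378.  -7.]] hinge [[295. -43.]]
red [373, 0, 18, 6, 67] [383.5   1.9] [  1. 203. 203.] [9.93000e-01 1.16000e-01 3.83537e+02 1.91000e+00]
yel [398, 0, 38, 18, 294] [419.9   6.8] [ 24. 192. 199.] [9.28000e-01 3.74000e-01 4.19864e+02 6.80300e+00]
yel [583, 0, 18, 12, 128] [592.8   4.6] [ 21. 135. 178.] [9.58000e-01 2.88000e-01 5.92836e+02 4.55500e+00]
yel [584, 258, 9, 16, 34] [589.1 264.4] [ 20. 116. 242.] [1.77000e-01 9.84000e-01 5.89088e+02 2.64353e+02]
yel [550, 285, 42, 37, 178] [571.8 308.5] [ 20. 118. 242.] [  0.798  -0.603 571.832 308.489]
yel [528, 310, 18, 17, 60] [535.7 316.7] [ 20. 119. 242.] [  0.676  -0.737 535.7   316.717]
yel [495, 326, 35, 19, 140] [513.2 335.1] [ 20. 119. 242.] [ 9.60000e-01 -2.81000e-01  5.13207e+02  3.35121e+02]
```

```bash
python3 -m jog '0.25 0 0 0 -0.16 0 1;0.25 0 0 0 0 0 1;0 0 0 0 0 0 1;0 0 0 0 0 0 1'; python3 look.py C.pkl
```

```text
time: 23.02
tool_pos: [666.4, 351.3, 421.8]
tcp_rot: [149.8, 8.2, -15.3]
ft_force: [-0.1, 0.0, 0.0]
finger_gap: 0.1
grip_force: 0.0
23.02 [666.4 351.3 421.8] [149.79   8.21 -15.35] F [-0.1  0.   0. ] gap 0.1 grip 0.0
expect line [[433.0, 2.0], [320.0, -80.0]] tip [[380. -13.]] hinge [[289. -79.]]
yel [410, 0, 33, 22, 286] [428.7   9. ] [ 24. 188. 199.] [  0.822   0.569 428.699   9.024]
yel [590, 425, 15, 14, 40] [597.2 431.8] [ 21. 134. 189.] [9.5200e-01 3.0700e-01 5.9715e+02 4.3185e+02]
```

```bash
python3 -m jog '0 0 0 0 0.16 0 1;0 0 0 0 0.16 0 1;0 0 0 0 0.04 0 1;0 0 0 0 0 0 1;0 0 0 0 0 0 1'; python3 look.py C.pkl
```

```text
time: 23.7
tool_pos: [666.2, 351.9, 421.4]
tcp_rot: [149.5, -10.4, -4.5]
ft_force: [-0.0, -0.4, 0.8]
finger_gap: 0.2
grip_force: 0.0
23.7 [666.2 351.9 421.4] [149.51 -10.39  -4.46] F [-0.  -0.4  0.8] gap 0.2 grip 0.0
expect line [[410.0, 198.0], [322.0, 137.0]] tip [[368. 186.]] hinge [[297. 137.]]
yel [398, 70, 14, 17, 112] [404.3  79. ] [ 23. 121. 234.] [3.71000e-01 9.28000e-01 4.04312e+02 7.89550e+01]
yel [213, 77, 21, 4, 48] [222.9  78.4] [ 22. 126. 233.] [ 9.97000e-01 -7.60000e-02  2.22938e+02  7.83540e+01]
yel [218, 82, 17, 20, 203] [224.4  93.1] [ 21. 125. 233.] [  0.443   0.897 224.448  93.074]
yel [297, 131, 10, 12, 70] [300.3 136.3] [ 24. 141. 249.] [7.90000e-02 9.97000e-01 3.00271e+02 1.36257e+02]
yel [308, 135, 52, 43, 349] [335.  153.9] [ 23. 163. 204.] [  0.804   0.595 335.037 153.854]
yel [554, 136, 33, 40, 446] [571.  157.4] [ 20. 133. 169.] [4.13000e-01 9.11000e-01 5.70951e+02 1.57352e+02]
yel [362, 169, 56, 44, 322] [393.6 192.5] [ 24. 144. 207.] [  0.802   0.598 393.618 192.54 ]
```

```bash
python3 - <<'E'
import pickle,cv2,numpy as np
w,s=pickle.load(open("C.pkl","rb"));h=cv2.cvtColor(w["img"],cv2.COLOR_RGB2HSV).astype(int)
for v in range(124,232,3):
    print(v,"".join("R" if (H<9 or H>172) and S>140 and V>60 else "Y" if 18<H<38 and S>110 and V>100 else "b" if 9<=H<=18 and S>110 and V>90 else "g" if S<60 and V>130 else ":" if S<60 and V>80 else "." for H,S,V in h[v,286:440:2]))
E
```

```text
124 ................::ggggg...............:gg....................................
127 .....::gggggg.:gggggggggggggggggg:::.gggg....................................
130 ........ggggggggggggggggggggggggggggggggggggggggg:::.........................
133 :::.YbYYYgggggg::::gggggggggggggggggggggggggggggggggggggggggggggg:...........
136 :::bbbYYY.ggg.YY:::::gggggggggggggggg:ggggggggggggggggggggggggggggggggggggggg
139 :::bbYYYYYYgggYYYY::::::ggggggggggggggggggggggggggggggggggggggggggggggggggggg
142 :::.bbYYbYYYYgggYYYY::::::ggggggggggggggggggggggggggggggggggggggggggggggggggg
145 :::::ggggYbbbYYgggYYYY.:::::ggggggggggggggggggggggggggggggggggggggggggggggggg
148 :::::gggggg.YYYYY.ggYYYY.:::::ggggggggg:..ggggggggggggggggggggggggggggggggggg
151 :::::::gggggg.YbYbYYggYYYYY::::::gggggggggggggggggggggggggggggggggggggggggggg
154 :::::::gggggggg.bbbbYYgg.YYYY::::::gggggggggggggggggggggggggggggggggggggggggg
157 :::::::gggggggggggYbYYYYgg.YYYY::::::gggggggggggggggggggggggggggggggggggggggg
160 :::::::gggggggggggg.bYYbYY.g.YYYY.::gg.:ggggggggggggggggggggggggggggggggggggg
163 :::::::ggggggggggg:..:bYYYbYY.
[... 1151 characters left out ...]
:::::::::::::::::::::::::::YYYYYYggggggggggg
208 :::::::ggggggggggg.:::::::::g:gg::::::::::::::::::::::::::::::YYYYggggggggggg
211 :::::::ggggggggggg.::::::::ggg:::::::::::::::::ggggggg::ggggggg:Y.ggggggggggg
214 :::::::ggggggggggg.:::::ggg:ggg.g:::gggggggg::gggggggg::ggggggg::ggggggg::ggg
217 :::::::ggggggggggg.:::::gggg:gggg:::gggggggg::gggggggg::ggggggg::ggggggg::ggg
220 :::::::ggggggggggg.:::::g:ggggggg::ggggggggg::gggggggg::ggggggg::ggggggg::ggg
223 :::::::ggggggggggg.::::gg:ggggggg::ggggggggg::gggggggg::ggggggg::ggggggg::ggg
226 :::::::ggggggggggg.:::g:gg:gggggg::ggggggggg::gggggggg::ggggggg::ggggggg::ggg
229 :::::::ggggggggggg.::gg:ggggggggg::ggggggggg::ggggg::::::::::::::::::::::::::
```

```bash
cat > cmp.py <<'E'
from arc import *
import pickle,sys
w,s=pickle.load(open(sys.argv[1],"rb"));h=cv2.cvtColor(w["img"],cv2.COLOR_RGB2HSV).astype(int);Y=np.array([-X[1],X[0],0])
Hh,S,V=h[...,0],h[...,1],h[...,2]
m=(((Hh>9)&(Hh<38)&(S>110)&(V>90)))
th0=float(sys.argv[2])
def pt(th,q,hh,b):
    a=np.radians(th);r=np.array([-np.cos(a),np.sin(a)])*q+np.array([np.sin(a),np.cos(a)])*hh
    return H+r[0]*X+b*Y+np.array([0,0,r[1]])
def onplane(uv,b):
    o,d=ray(w,uv);q=o+d*((b-(o-H)@Y)/(d@Y))[:,None];return np.c_[-(q-H)@X,q[:,2]-80]
def run(name,a,b,pl,half,mask):
    # a,b: pixel ends of the searched stripe; keep mask pixels near it
    v,u=np.nonzero(mask);p=np.c_[u,v].astype(float);a=np.array(a,float);b=np.array(b,float);e=(b-a)/np.linalg.norm(b-a)
    for k in range(3):
        r=p-a;k1=(abs(r@[-e[1],e[0]])<half)&(r@e>0)&(r@e<np.linalg.norm(b-a))
        f=cv2.fitLine(p[k1].astype(np.float32),cv2.DIST_HUBER,0,.01,.01).ravel()
        e2=f[:2]*np.sign(f[:2]@e);n=np.array([-e2[1],e2[0]]);c=(f[2:]-a)@n;L=np.linalg.norm(b-a);a=a+n*c;b=a+e2*L;e=e2
    P=onplane(np.array([a,b]),pl);d=P[1]-P[0]
    n=np.array([-d[1],d[0]])/np.linalg.norm(d)
    print(name,k1.sum(),"dir deg",np.degrees(np.arctan2(d[1],d[0])).round(2),"ends",P.round(1).tolist(),"offset from hinge",(P[0]@n).round(2),"px",a.round(1),b.round(1))
E
cat > c1.py <<'E'
import sys;sys.argv=["","C.pkl","66"]
from cmp import *
run("line",[329,148],[408,204],98,6,m)
run("rod",[311,146],[350,173],109.8,6,m)
red=(((Hh<9)|(Hh>172))&(S>140)&(V>40));v,u=np.nonzero(red[165:205,355:385]);print("red",len(u),u.mean()+355,v.mean()+165)
P=onplane(np.array([[u.mean()+355,v.mean()+165]]),109.8)[0];print(P,np.degrees(np.arctan2(P[1],P[0])))
E
python3 c1.py
```

```text
line 505 dir deg 66.89 ends [[12.1, 32.7], [53.5, 129.8]] offset from hinge 1.71 px [328.7 148.4] [408.8 202.9]
rod 360 dir deg 68.15 ends [[10.2, 24.2], [33.4, 82.1]] offset from hinge -0.47 px [310.8 146.3] [350.3 172.5]
red 202 371.450495049505 184.94059405940595
[ 42.32786591 106.94082619] 68.4060225434536
```

```bash
python3 -m jog '0 0 -0.2 0 -0.1 0 1;0 0 -0.2 0 -0.1 0 1;0 0 0 0.17 0 0 1;0 0 0 0.17 0 0 1;0 0 0 0.16 0 0 1' >/dev/null; python3 -m jog '-0.4 0 0 0 0 0 1;-0.4 0.3 0 0 0 0 1;0 0.5 0 0 0 0 1;0 0.5 0 0 0 0 1;0 0.5 0 0 0 0 1'>/dev/null; python3 -m jog '0 0.5 0 0 0.139 0 1;0 0 0 0 0.139 0 1;0 0 0 0 0 0 1;0 0 0 0 0 0 1'; python3 - <<'E'
from arc import *
s=sense();R=Rot.from_euler('xyz',s["tcp_rot"],degrees=True).as_matrix()
p,t,x,z=pose(65.9,off=31,t=16.7);T=H+p[0]*X;T[2]=80+p[1];Y=np.array([-X[1],X[0],0]);T=T+0*Y
print(T,R.T@(T-s["tool_pos"]))
E
```

```text
time: 25.5
tool_pos: [543.4, 161.1, 454.9]
tcp_rot: [-180.0, -16.5, -10.5]
ft_force: [0.6, -0.5, 0.2]
finger_gap: 0.1
grip_force: 0.0
[598.84949839  79.97680905 384.91226162] [46.52938208 69.65206912 86.7526853 ]
```

```bash
python3 -m jog '0 0.348 0 0 0 0 1;0 0.348 0 0 0 0 1;0 0 0.43 0 0 0 1;0 0 0.42 0 0 0 1;0.4 0 0 0 0 0 1'>/dev/null; python3 -m jog '0 0 0 0 0 0 1;0 0 0 0 0 0 1'; python3 arc.py
```

```text
time: 26.38
tool_pos: [592.8, 81.2, 384.8]
tcp_rot: [-180.0, -16.6, -10.5]
ft_force: [1.1, -0.4, 0.4]
finger_gap: -0.0
grip_force: 0.0
26.38 [592.8  81.2 384.8] [-179.98  -16.61  -10.5 ] F [ 1.1 -0.4  0.4] gap -0.0 grip 0.0
8 (np.float64(56.27664723087097), np.float64(165.94740906094194), np.float64(16.607755042126794), array([-153.91968379,  304.78574874]))
11 (np.float64(57.28437601087588), np.float64(165.05240344520774), np.float64(16.607755042126794), array([-153.91968379,  304.78574874]))
14 (np.float64(58.28701149999854), np.float64(164.21442076535206), np.float64(16.607755042126794), array([-153.91968379,  304.78574874]))
```

```bash
python3 -m jog '0.12 0 0 0 0 0 1;0.12 0 0 0 0 0 1;0 0 0 0 0 0 1;0.03 0 0 0 0 0 1;0 0 0 0 0 0 1'; python3 arc.py | sed -n 3p;  python3 -m jog '0.02 0 0 0 0 0 1;0.015 0 0 0 0 0 1;0 0 0 0 0 0 1'; python3 arc.py | sed -n 3p
```

```text
time: 27.0
tool_pos: [617.8, 76.1, 392.5]
tcp_rot: [180.0, -16.7, -10.5]
ft_force: [-0.7, 0.3, 0.7]
finger_gap: -0.0
grip_force: 0.4
11 (np.float64(66.09918995572214), np.float64(159.63259612098702), np.float64(16.683961340431843), array([-128.48370447,  312.49064975]))
time: 27.38
tool_pos: [621.1, 75.5, 393.6]
tcp_rot: [-180.0, -16.7, -10.5]
ft_force: [-3.3, 0.1, 1.4]
finger_gap: 0.1
grip_force: 1.5
11 (np.float64(67.2797709179426), np.float64(159.24051744751364), np.float64(16.697079418607085), array([-125.03708758,  313.55352904]))
```

Finger estimate 67.3°, as wanted. I'll retreat and compare line and pointer again from the same viewpoint.

```bash
python3 -m jog '-0.2 0 0 0 0 0 1;-0.4 0 0 0 0 0 1;0 0 -0.4 0 0 0 1;0 0 -0.4 0 -0.139 0 1;0 0 0 0 -0.139 0 1'>/dev/null; python3 -m jog '0 -0.5 0 0 0 0 1;0 -0.5 0 0 0 0 1;0 -0.5 0 0 0 0 1;0 -0.5 0 0 0 0 1;0 -0.5 0.1 0 0 0 1' >/dev/null;python3 -m jog '0.4 -0.3 0.2 -0.16 0 0 1;0.4 0 0 -0.17 0 0 1;0 0 0 -0.17 0 0 1;0 0 0 0 0.16 0 1;0 0 0 0 0.04 0 1'>/dev/null; python3 -m jog '0 0 0 0 0 0 1;0 0 0 0 0 0 1'>/dev/null; python3 look.py D.pkl; sed -i 's/C.pkl/D.pkl/' c1.py; python3 c1.py
```

```text
29.5 [671.6 350.5 423.6] [149.57 -10.39  -4.49] F [-0.4  0.  -0.1] gap -0.0 grip 0.0
expect line [[407.0, 207.0], [320.0, 144.0]] tip [[366. 195.]] hinge [[296. 143.]]
yel [436, 0, 10, 8, 60] [440.4   3.2] [ 21. 127. 229.] [9.22000e-01 3.86000e-01 4.40417e+02 3.21700e+00]
yel [395, 73, 17, 20, 148] [402.8  83.1] [ 22. 123. 229.] [1.0000e-01 9.9500e-01 4.0277e+02 8.3115e+01]
yel [212, 86, 21, 3, 42] [222.4  86.9] [ 23. 122. 243.] [ 9.98000e-01 -6.40000e-02  2.22357e+02  8.68810e+01]
yel [217, 90, 17, 21, 197] [223.7 101.5] [ 21. 125. 231.] [  0.492   0.871 223.695 101.487]
yel [295, 138, 63, 49, 168] [320.5 158.1] [ 22. 143. 236.] [  0.817   0.577 320.548 158.065]
yel [548, 139, 38, 41, 464] [568.9 161.4] [ 20. 133. 167.] [4.14000e-01 9.10000e-01 5.68922e+02 1.61422e+02]
yel [311, 142, 44, 32, 250] [333.2 157.3] [ 23. 170. 192.] [  0.826   0.563 333.188 157.3  ]
yel [360, 173, 57, 43, 388] [388.7 194.6] [ 23. 151. 202.] [  0.829   0.559 388.709 194.624]
line 481 dir deg 67.75 ends [[9.5, 30.4], [50.2, 129.9]] offset from hinge 2.68 px [325.9 152.5] [406.4 206.3]
rod 231 dir deg 67.51 ends [[2.8, 29.7], [26.3, 86.5]] offset from hinge 8.75 px [312.7 143.4] [352. 170.]
red 210 368.9238095238095 192.8
[ 41.90605786 106.49537207] 68.52030221100254
```

```bash
sed -i 's/\[311,146\],\[350,173\]/[308.5,153.5],[348,180]/' c1.py; python3 c1.py | sed -n 2p; python3 lid.py | head -1
```

```text
rod 343 dir deg 67.98 ends [[9.8, 23.2], [33.2, 81.2]] offset from hinge -0.37 px [309.  152.9] [347.8 180.3]
lid from right edge 60.15 [61.2 55.6 54.6 53.8 53.  52.6 65.3 65.  65.1 64.9 51.1 64.7 59.1 64.5
```

```bash
python3 -c "
from bench import *
print(hand_in())"
```

```text
the job is handed in; nothing more can be done
None
```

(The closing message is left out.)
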